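# Put the bench supplies away in their fitted trays

## Robot

A 7-joint arm with a two-finger parallel gripper is mounted at the origin on a cart in front of the work surface, level with it; the furniture and walls round the work are solid. World frame = base frame: x ahead of the robot, y to its left, z up, the work surface at z = 0. Lengths are in m, angles in rad, forces in N, time in s.
With the tool pointing down it reaches from about 0.35 to 0.9 m from the base axis. Payload 19.9 kg.
Tool frame: the origin (TCP) lies on the mounting face of the last link; the fingertips stand 173 mm ahead of it and the grasp point (between the pads) lies 155 mm ahead of it (arm.finger_overhang is the distance from the TCP to the fingertips, in m); z points along the fingers, y is the line along which they close (so a half turn about z gives the same grasp; the last joint's range is limited). The gripper opens to 85 mm and grips with 20 to 120 N. Pads are 22 mm wide; open, the fingers measure 114 mm over their backs; the gripper's body (76 mm by 85 mm) begins 54 mm behind the grasp point. The pads swing forward as they close: fully open they stand 13 mm farther back than shut.
Start: joints at [-1.183, 0.417, -0.01, 1.614, 0.005, 1.111, -0.053], TCP at [0.26, 0.568, 0.405] pointing down, gripper open.
Joint ranges: [-2.81, 2.81], [-0.39, 2.02], [-1.27, 1.25], [0.06, 2.57], [-1.19, 4.33], [0.19, 2], [-2.82, 2.82]. Speed limits (rad/s): [1.89, 1.89, 2.39, 2.39, 3.01, 3.01, 3.01].

## Interface

Orientations are given as [roll, pitch, yaw] about the fixed x, y, z axes, in that order (R = Rz(yaw) Ry(pitch) Rx(roll)).
In Python, from rig import arm gives the robot as it stands. The module is installed in compiled form; this text tells all that it offers.
- The arm moves only by the tool jog_arm, never from a script. Its argument "series" is a list of rows, each an object of numbers: "dx", "dy", "dz": the shift along the tool's x, y, z in units of 0.15 m (1.0 is 0.15 m); "rx", "ry", "rz": the turn, a rotation vector about the tool's x, y, z in units of pi rad (1.0 is pi rad). A call has 1 to 8 rows; each row is the pose to reach, as a shift and turn from the pose commanded when the call began, along the tool's axes at that moment, turning the shorter way round; what a row does not reach only later rows make up. A row lasts 1/8 s, in which the tool goes at most 62.5 mm and 10.7 degrees, less where a joint would pass 70% of its speed; a pose out of reach is approached as far as the arm can. A call with a number of a shift or a turn outside -1 to 1 is refused whole. A call with a gripper value outside its range is refused whole. "hand" is the opening, from 0 (shut) to 1 (fully open), set as the call begins (left out, the last holds). The fingers move at their own pace and stop on an object; "newtons" is the grip in N (left out, the last holds). Time passes only in rows, so rows that repeat a pose let the fingers close. It gives the time, the measured TCP pose, the force, the opening and the grip force at its end, in the units of the state.
- arm.state(): the state, without advancing time (a new reading comes with each control period).
- arm.read_camera(name): name is "side" or "top"; returns the picture (480x640x3 uint8, blue, green, red); there is no depth.
- arm.camera_params(name): a dict with "mtx" (3x3 intrinsics, pixels), "position" and "attitude" of the camera in the world. Camera axes: x right, y up, looking along -z (the intrinsics and any distortion apply to the point x, -y, -z); pixel columns grow to the right and rows downward; lengths in m; the calibration is good to about 2 mm. A picture is of the moment at which its call begins. camera_params takes no time and is no camera call.
- arm.finish_job(): hands the job in; it is judged then, once.
The state is a dict: "time": time; "q": joint angles; "joint_velocities": joint speeds; "joint_torque": joint torques, N m; "eef_pos": TCP position; "orientation": TCP orientation; "force": force on the tool from outside, world axes, zero at the start; "moment": the same for the moment, N m; "width": finger opening in m; "grip_force": force on a finger pad.
Only numpy, scipy, OpenCV 4.12 (cv2) and the standard library are available. Lean on these libraries where they do the work, as an engineer would, in place of code of your own. Each camera call takes 0.05 s, during which the arm holds its last target. There are 200 camera calls.

## Task

Put the four supplies away in their dark wooden trays, each lying flat on the tray's floor and the right way up: the red and white polishing bar in the long narrow tray, the yellow wax block in the shorter oblong tray, the spool of solder in the round tray and the open cream jar (not the glass pot with the brush) in the square tray. The jar is open, so keep it upright all the time. Leave the two forming blocks, the brass cube and the black octagonal one, where they stand. A motor hangs low over the middle of the bench: there is room to pass only on the robot's side of it.

Things in the scene. Friction and masses are not known exactly. Their poses are not given: they have to be found in the camera images.
- rouge_bar: Bar of polishing compound, half red and half white, 30 x 78 x 26 mm (x, y, z), 0.12 kg nominal. Loose, stands upright on the bench. Origin: centre of its underside; z up. Long side along its y axis; grasp across x (30 mm).
- beeswax: Yellow block of wax, 34 x 48 x 22 mm (x, y, z), 0.06 kg nominal. Loose, stands upright on the bench. Origin: centre of its underside; z up. Long side along its y axis; grasp across x (34 mm).
- solder_spool: Pale round spool of solder wire, axis upright, 43 mm across its flanges, 24 mm high, 0.08 kg nominal. Loose, stands upright on the bench. Origin: centre of its underside; z up. Grasp across the flanges, any yaw.
- jar: Open cream-coloured round jar, mouth up, 38 mm diameter at the body, 32 mm high, 0.022 kg nominal. Loose, stands upright on the bench. Origin: centre of its underside; z up. Grasp across the outside of the body, any yaw.
- tray_long: Long narrow tray, inside 48 x 104 mm (x, y), outside 58 x 114 mm; for the polishing bar, long side along y. Dark wood tray with a grey felt floor, fixed to the bench. Origin: centre of its underside on the bench; z up. Floor 5 mm and rim 13 mm above the bench, walls 5 mm thick.
- tray_oblong: Oblong tray, inside 50 x 74 mm (x, y), outside 60 x 84 mm; for the wax block, long side along y. Dark wood tray with a grey felt floor, fixed to the bench. Origin: centre of its underside on the bench; z up. Floor 5 mm and rim 13 mm above the bench, walls 5 mm thick.
- tray_round: Round tray, inside diameter 62 mm, outside 72 mm; for the spool. Dark wood tray with a grey felt floor, fixed to the bench. Origin: centre of its underside on the bench; z up. Floor 5 mm and rim 13 mm above the bench, walls 5 mm thick.
- tray_square: Square tray, inside 56 x 56 mm, outside 66 x 66 mm; for the jar. Dark wood tray with a grey felt floor, fixed to the bench. Origin: centre of its underside on the bench; z up. Floor 5 mm and rim 13 mm above the bench, walls 5 mm thick.
- dapping_block: Brass cube with round hollows, 45 mm a side, 0.85 kg, a bystander that stays where it is. Loose. Origin: centre of its underside; z up. (Fixed in the room: a glass pot 60 mm wide, 50 mm high, at x 0.425, y 0.22; a handpiece on a stand, x 0.24 to 0.34, y -0.27 to -0.19, up to z = 0.24.)
- ring_block: Black octagonal block with small polished pieces on top, 68 mm across the flats, 60 mm high, 0.42 kg, a bystander that stays where it is. Loose. Origin: centre of its underside; z up. (Fixed in the room: the hanging motor, x 0.59 to 0.68, y -0.03 to 0.07, from z = 0.48 up; the vice, beyond y = -0.42.)
Mind the look-alikes: they are no part of the job. Leave any pink look-alike of the tray_oblong alone.

How it is judged:
By the outcome, as a careful person would: the job done as asked, in the order asked, and still so for the second after the job is handed in, with the robot touching nothing.
It also fails if it takes over 102 s, if anything falls off the work surface, if the arm or the gripper's body presses on something with over 40 N, if the wrist force passes 120 N, or if a joint passes its speed limit or range.

## Working session

There is one attempt and no reset: what is moved stays moved. The work goes in short steps, Python scripts to look and compute and a tool call to move; the robot and the scene stay as the last step left them, time stands still between calls to the robot, and variables do not carry over. Pictures are saved under pics/ and viewed, at most 14 in all, crops included, and the job is handed in when it is done.

Besides the shell and the picture viewer there is one more tool, called by a JSON object that holds its "fn" and its "kwargs". jog_arm: Moves the arm, as the interface text tells. Its arguments: {"type":"object","properties":{"series":{"type":"array"},"hand":{"type":"number"},"newtons":{"type":"number"}},"required":["series"]}

```bash
mkdir -p pics; python3 - <<'E'
from rig import arm
import cv2
for n in("top","side"):
    p=arm.camera_params(n);print(n,p)
    cv2.imwrite(f"pics/{n}0.png",arm.read_camera(n))
s=arm.state();print(s)
E
```

```text
top {'mtx': array([[486.23970357,   0.        , 319.56633033],
       [  0.        , 486.23970357, 239.06544988],
       [  0.        ,   0.        ,   1.        ]]), 'position': array([ 0.37263961, -0.02049339,  1.05424477]), 'attitude': array([ 0.13284086,  0.00645882, -1.56442116])}
side {'mtx': array([[550.01445781,   0.        , 328.65834895],
       [  0.        , 550.01445781, 232.89290721],
       [  0.        ,   0.        ,   1.        ]]), 'position': array([0.86838229, 0.56315196, 1.19643395]), 'attitude': array([ 0.52055415, -0.00330736,  2.56998123])}
{'time': 0.1, 'q': array([-1.18350973,  0.41790827, -0.01031338,  1.61409245,  0.00471989,
        1.11069797, -0.05299327]), 'joint_velocities': array([ 1.14428854e-03, -7.52345812e-04, -7.67713979e-05,  2.61356713e-04,
        4.12211232e-04,  1.79467386e-03,  5.56127932e-04]), 'joint_torque': array([ 2.76145271e-03, -8.65830660e+01,  6.80556279e-01, -4.35638380e+01,
        1.91203086e-02,  4.95305387e-03, -2.90380353e-05]), 'eef_pos': array([0.25979856, 0.56831863, 0.40413548]), 'orientation': array([-3.14051439e+00,  9.84212103e-05,  2.71283907e+00]), 'force': array([-0.42438612,  0.36894614, -0.57420492]), 'moment': array([-0.01729606, -0.03009911, -0.00258174]), 'grip_force': 0.0, 'width': 0.0852846254314049}
```

View pics/top0.png

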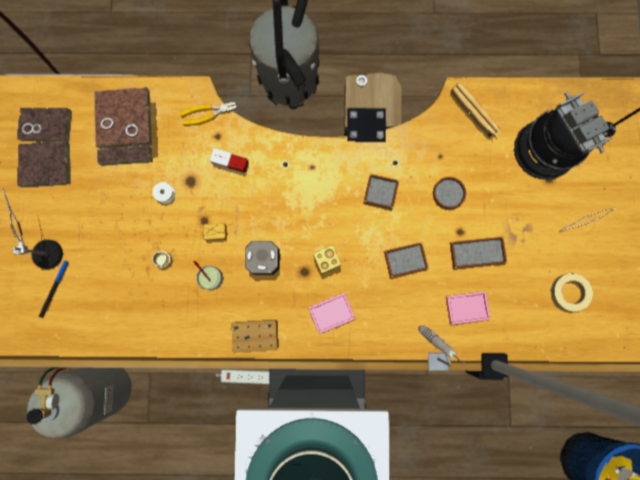

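View pics/side0.png

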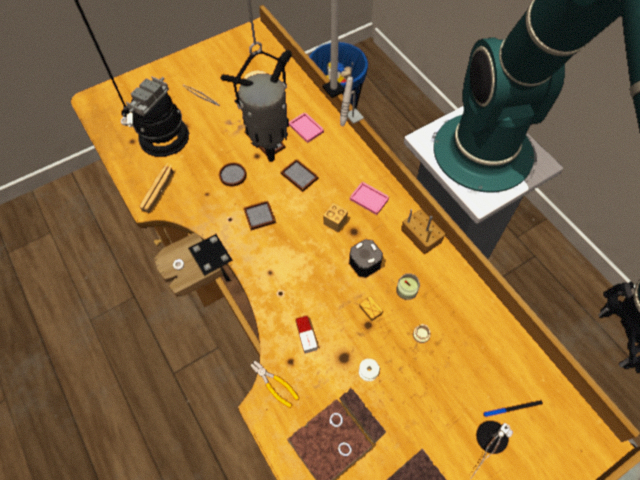

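```bash
cat > h.py <<'E'
from rig import arm
import cv2, numpy as np
from scipy.spatial.transform import Rotation as R
def toplane(n,uv,z):
    p=arm.camera_params(n);K=p["mtx"];uv=np.atleast_2d(uv).astype(float)
    d=np.c_[(uv[:,0]-K[0,2])/K[0,0],-(uv[:,1]-K[1,2])/K[1,1],-np.ones(len(uv))]
    d=R.from_euler("xyz",p["attitude"]).apply(d);c=p["position"]
    return (c+d*((z-c[2])/d[:,2])[:,None])[:,:2]
def blob(n,mask,seed,z,rad=45):
    m=np.zeros_like(mask);cv2.circle(m,seed,rad,255,-1);m&=mask
    cs=cv2.findContours(m,cv2.RETR_EXTERNAL,cv2.CHAIN_APPROX_NONE)[0]
    cs=[c for c in cs if cv2.contourArea(c)>25]
    c=min(cs,key=lambda c:-cv2.pointPolygonTest(c,seed,True))
    w=toplane(n,c[:,0]+0.0,z)*1000
    (x,y),s,a=cv2.minAreaRect(w.astype(np.float32))
    if s[0]>s[1]: a+=90; s=s[::-1]
    # a: direction of short side (object's x axis) in the world, deg
    return np.round([x,y,*s,(a+90)%180-90],1), cv2.boundingRect(c)
E
cat > m.py <<'E'
from h import *
im=cv2.imread("pics/top0.png");hsv=cv2.cvtColor(im,cv2.COLOR_BGR2HSV);S=hsv[...,1];V=hsv[...,2];H=hsv[...,0]
wood=((H>8)&(H<28)&(S>110)&(V>90))
nw=(~wood).astype(np.uint8)*255
dark=((V<140)).astype(np.uint8)*255
for k,s in dict(long=(478,253),oblong=(405,260),round=(449,193),square=(381,192)).items():
    print(k,blob("top",dark,s,.013))
sat=((S<110)&(V>110)).astype(np.uint8)*255
redw=(((H<6)|(H>170))&(S>120)|(S<90)&(V>100)).astype(np.uint8)*255
print("rouge",blob("top",redw,(230,161),.026,30))
print("spool",blob("top",sat,(163,192),.024,20))
print("jar",blob("top",sat,(163,260),.032,20))
print("ring",blob("top",nw,(262,258),.06,30),"dap")
for i,(x,y,w,h) in enumerate([(140,140,200,150),(340,160,180,120)]):
    c=cv2.resize(im[y:y+h,x:x+w],None,fx=4,fy=4,interpolation=cv2.INTER_CUBIC);cv2.imwrite(f"pics/c{i}.png",c)
x=im[222:242,202:230];print(hsv[232,200:232].tolist())
E
python3 m.py
```

```text
long (array([ 483. , -352.6,   59.4,  115.4,    6.4]), (450, 237, 56, 33))
oblong (array([ 466.6, -197.6,   60.1,   83.3,   13.4]), (384, 244, 43, 35))
round (array([ 613.9, -295. ,   69. ,   71.7,   45.1]), (433, 177, 33, 33))
square (array([ 616. , -145.9,   63.6,   69. ,   76.9]), (364, 175, 34, 35))
rouge (array([683.3, 187.1,  34.7,  81.7, -16.1]), (210, 148, 37, 23))
spool (array([610.3, 326.6,  44.4,  51.5, -38. ]), (152, 181, 23, 23))
jar (array([465.9, 320.9,  35.2,  36.8, -43.4]), (152, 251, 19, 17))
ring (array([4.668e+02, 1.049e+02, 6.810e+01, 7.030e+01, 3.000e-01]), (245, 241, 35, 34)) dap
[[19, 186, 217], [19, 184, 209], [19, 181, 200], [19, 179, 207], [21, 175, 225], [21, 174, 227], [20, 177, 218], [20, 176, 201], [21, 174, 208], [22, 172, 223], [22, 170, 229], [22, 172, 230], [22, 173, 228], [21, 174, 227], [22, 173, 224], [22, 172, 220], [22, 171, 203], [22, 170, 199], [21, 173, 190], [21, 172, 197], [21, 165, 205], [20, 173, 204], [20, 176, 203], [20, 176, 194], [20, 176, 172], [20, 181, 117], [19, 182, 118], [19, 183, 183], [19, 182, 220], [20, 181, 226], [20, 179, 228], [20, 179, 228]]
```

View pics/c0.png

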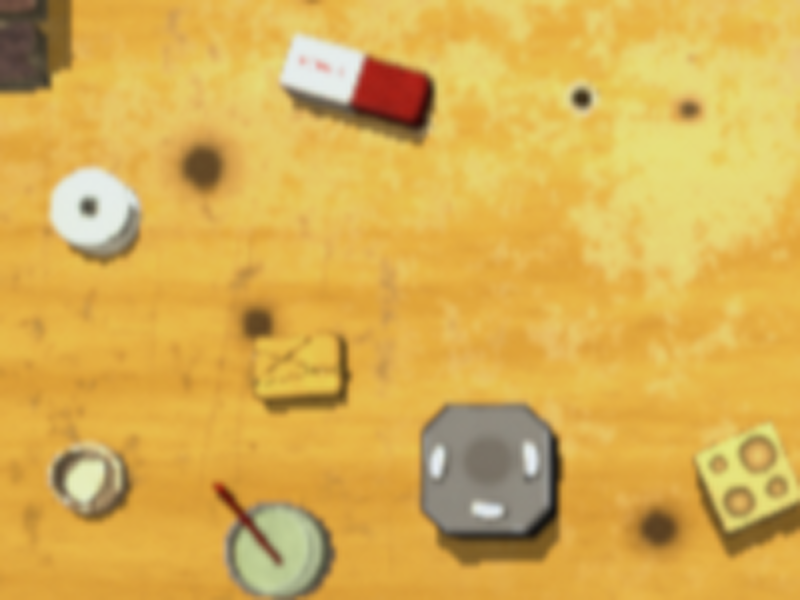

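The crop shows, in crop pixels: the bar's top-face corners at (297,37), (432,72), (418,123) and (282,83). The spool top is at about (90,207), the jar mouth at (88,479), and the wax's top face spans about (256,338) to (342,390).

```bash
cat > m2.py <<'E'
from h import *
f=lambda p:np.array([140,140])+(np.array(p,float)+.5)/4-.5
def rect(n,c,z):
    w=toplane(n,[f(p) for p in c],z)*1000;(x,y),s,a=cv2.minAreaRect(w.astype(np.float32))
    if s[0]>s[1]:a+=90;s=s[::-1]
    print(n,np.round([x,y,*s,(a+90)%180-90],1),np.round(w.mean(0),1))
rect("top",[(297,37),(432,72),(418,123),(282,83)],.026)
rect("top",[(256,338),(342,335),(342,388),(257,398)],.022)
print(np.round(1000*np.r_[toplane("top",f((90,207)),.024),toplane("top",f((88,479)),.032)],1))
s=cv2.imread("pics/side0.png")
c=cv2.resize(s[280:390,280:440],None,fx=5,fy=5,interpolation=cv2.INTER_CUBIC);cv2.imwrite("pics/s1.png",c)
print(arm.finger_overhang)
E
python3 m2.py
```

```text
top [684.7 185.8  29.5  78.1 -15.6] [684.7 186.1]
top [526.6 213.   32.6  46.4   3.1] [527.2 213.2]
[[612.8 329.5]
 [464.  320.6]]
0.1734
```

View pics/s1.png

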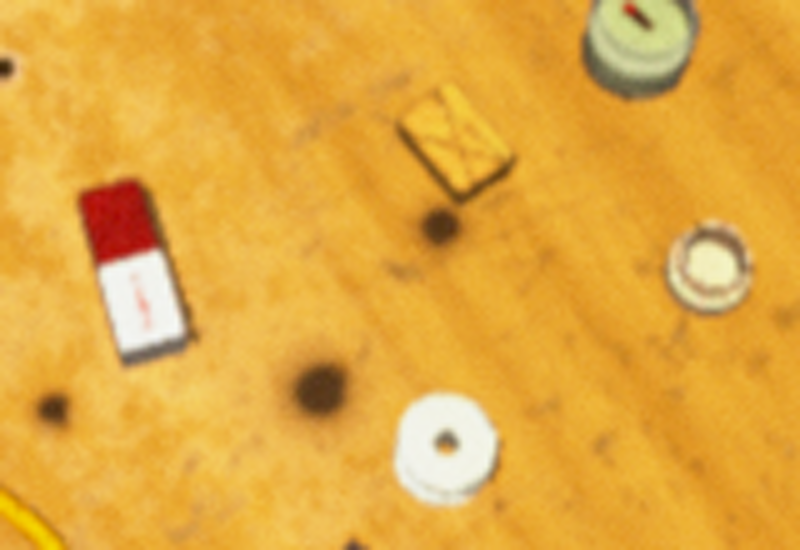

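```bash
cat >> h.py <<'E'
def plan(wps,pose=None):
    """wps: [x mm,y mm,z mm,yaw deg]; prints the call-relative target of each, each from the one before"""
    s=arm.state();p=np.r_[s["eef_pos"]*1000,np.degrees(s["orientation"][2])] if pose is None else np.array(pose,float)
    if pose is None: print("now",s["time"],np.round(p,1),np.round(np.degrees(s["orientation"][:2]),2),np.round(s["force"],1),s["width"],s["grip_force"])
    for w in wps:
        w=np.array(w,float);d=w-p;c,t=np.cos(np.radians(p[3])),np.sin(np.radians(p[3]))
        print(w,"dx %.3f dy %.3f dz %.3f rz %.3f"%((c*d[0]+t*d[1])/150,(t*d[0]-c*d[1])/150,-d[2]/150,-((d[3]+180)%360-180)/180));p=w
E
cat > m3.py <<'E'
from h import *
f=lambda L:np.array([280,280])+(np.array(L,float)+.5)/5-.5
for n,L,z in [("rouge",[(80,195),(140,180),(187,338),(122,352)],.026),("wax",[(400,120),(455,85),(515,155),(462,193)],.022)]:
    w=toplane("side",f(L),z)*1000;print(n,np.round(w.mean(0),1),[np.round(v,1) if not np.isscalar(v) else v for v in cv2.minAreaRect(w.astype(np.float32))])
print(np.round(1000*np.r_[toplane("side",f([(446,440)]),.024),toplane("side",f([(713,260)]),.032)],1))
plan([(350,500,400,130),(450,420,380,110),(560,320,350,90),(660,215,300,74.5),(684,186,230,74.5)])
E
python3 m3.py
```

```text
rouge [682.7 188.5] [array([682.5, 188.9]), array([77.1, 29. ]), 73.03742980957031]
wax [524.9 216. ] [array([525. , 215.6]), array([31.1, 44.9]), 4.341343879699707]
[[609.7 328. ]
 [465.9 327.4]]
now 0.1 [259.8 568.3 404.1 155.4] [-1.7994e+02  1.0000e-02] [-0.4  0.4 -0.6] 0.0852846254314049 0.0
[350. 500. 400. 130.] dx -0.736 dy -0.164 dz 0.028 rz 0.141
[450. 420. 380. 110.] dx -0.837 dy 0.168 dz 0.133 rz 0.111
[560. 320. 350.  90.] dx -0.877 dy 0.461 dz 0.200 rz 0.111
[660.  215.  300.   74.5] dx -0.700 dy 0.667 dz 0.333 rz 0.086
[684.  186.  230.   74.5] dx -0.144 dy 0.206 dz 0.467 rz -0.000
```

{"fn": "jog_arm", "kwargs": {"series": [{"dx": -0.245,"dy": -0.055,"dz": 0.01,"rz": 0.047},{"dx": -0.49,"dy": -0.11,"dz": 0.02,"rz": 0.094},{"dx": -0.736,"dy": -0.164,"dz": 0.028,"rz": 0.141}], "hand": 0.8, "newtons": 40}}

```text
schema error: expected keys dx, dy, dz, rx, ry, rz
```

{"fn": "jog_arm", "kwargs": {"series": [{"dx": -0.28,"dy": 0.056,"dz": 0.044,"rz": 0.037},{"dx": -0.56,"dy": 0.112,"dz": 0.088,"rz": 0.074},{"dx": -0.837,"dy": 0.168,"dz": 0.133,"rz": 0.111}]}}

```text
schema error: expected keys dx, dy, dz, rx, ry, rz
```

{"fn": "jog_arm", "kwargs": {"series": [{"dx": -0.29,"dy": 0.154,"dz": 0.067,"rz": 0.037},{"dx": -0.58,"dy": 0.308,"dz": 0.134,"rz": 0.074},{"dx": -0.877,"dy": 0.461,"dz": 0.2,"rz": 0.111},{"dx": -0.877,"dy": 0.461,"dz": 0.2,"rz": 0.111}]}}

```text
schema error: expected keys dx, dy, dz, rx, ry, rz
```

```bash
python3 -c "
from h import *
plan([(660,215,300,74),(683.5,187.5,230,74),(683.5,187.5,180,74)])"
```

```text
now 0.1 [259.8 568.3 404.1 155.4] [-1.7994e+02  1.0000e-02] [-0.4  0.4 -0.6] 0.0852846254314049 0.0
[660. 215. 300.  74.] dx -3.406 dy -1.033 dz 0.694 rz 0.452
[683.5 187.5 230.   74. ] dx -0.133 dy 0.201 dz 0.467 rz -0.000
[683.5 187.5 180.   74. ] dx 0.000 dy 0.000 dz 0.333 rz -0.000
```

{"fn": "jog_arm", "kwargs": {"series": [{"dx": -0.37,"dy": -0.08,"dz": 0.014,"rx": 0,"ry": 0,"rz": 0.07},{"dx": -0.736,"dy": -0.164,"dz": 0.028,"rx": 0,"ry": 0,"rz": 0.141},{"dx": -0.736,"dy": -0.164,"dz": 0.028,"rx": 0,"ry": 0,"rz": 0.141}], "hand": 0.8, "newtons": 40}}

```text
time: 0.48
eef_pos: [0.3539, 0.497, 0.4002]
orientation: [-3.141, 0.002, 2.259]
force: [-0.8, 0.7, 0.7]
width: 0.0683
grip_force: 0.0
```

{"fn": "jog_arm", "kwargs": {"series": [{"dx": -0.28,"dy": 0.056,"dz": 0.044,"rx": 0,"ry": 0,"rz": 0.037},{"dx": -0.56,"dy": 0.112,"dz": 0.088,"rx": 0,"ry": 0,"rz": 0.074},{"dx": -0.837,"dy": 0.168,"dz": 0.133,"rx": 0,"ry": 0,"rz": 0.111}]}}

```text
time: 0.85
eef_pos: [0.451, 0.4193, 0.3801]
orientation: [-3.141, 0.0, 1.917]
force: [-0.2, 0.9, 0.7]
width: 0.0682
grip_force: 0.0
```

{"fn": "jog_arm", "kwargs": {"series": [{"dx": -0.29,"dy": 0.154,"dz": 0.067,"rx": 0,"ry": 0,"rz": 0.037},{"dx": -0.58,"dy": 0.308,"dz": 0.134,"rx": 0,"ry": 0,"rz": 0.074},{"dx": -0.877,"dy": 0.461,"dz": 0.2,"rx": 0,"ry": 0,"rz": 0.111},{"dx": -0.877,"dy": 0.461,"dz": 0.2,"rx": 0,"ry": 0,"rz": 0.111},{"dx": -0.877,"dy": 0.461,"dz": 0.2,"rx": 0,"ry": 0,"rz": 0.111}]}}

```text
time: 1.48
eef_pos: [0.5599, 0.3208, 0.3502]
orientation: [-3.141, 0.0, 1.573]
force: [0.1, -0.2, 0.5]
width: 0.0681
grip_force: 0.0
```

```bash
python3 -c "
from h import *
plan([(660,215,300,74),(683.5,187.5,230,74),(683.5,187.5,180,74)])"
```

```text
now 1.475 [559.9 320.8 350.2  90.1] [-1.7995e+02  1.0000e-02] [ 0.1 -0.2  0.5] 0.06812301492941238 0.0
[660. 215. 300.  74.] dx -0.707 dy 0.666 dz 0.334 rz 0.090
[683.5 187.5 230.   74. ] dx -0.133 dy 0.201 dz 0.467 rz -0.000
[683.5 187.5 180.   74. ] dx 0.000 dy 0.000 dz 0.333 rz -0.000
```

{"fn": "jog_arm", "kwargs": {"series": [{"dx": -0.235,"dy": 0.222,"dz": 0.11,"rx": 0,"ry": 0,"rz": 0.03},{"dx": -0.47,"dy": 0.444,"dz": 0.22,"rx": 0,"ry": 0,"rz": 0.06},{"dx": -0.707,"dy": 0.666,"dz": 0.334,"rx": 0,"ry": 0,"rz": 0.09},{"dx": -0.707,"dy": 0.666,"dz": 0.334,"rx": 0,"ry": 0,"rz": 0.09}]}}

```text
time: 1.98
eef_pos: [0.6613, 0.2119, 0.299]
orientation: [-3.141, 0.002, 1.286]
force: [-1.2, -0.2, 0.2]
width: 0.0683
grip_force: 0.0
```

{"fn": "jog_arm", "kwargs": {"series": [{"dx": -0.133,"dy": 0.201,"dz": 0.233,"rx": 0,"ry": 0,"rz": 0},{"dx": -0.133,"dy": 0.201,"dz": 0.467,"rx": 0,"ry": 0,"rz": 0},{"dx": -0.133,"dy": 0.201,"dz": 0.65,"rx": 0,"ry": 0,"rz": 0},{"dx": -0.133,"dy": 0.201,"dz": 0.8,"rx": 0,"ry": 0,"rz": 0},{"dx": -0.133,"dy": 0.201,"dz": 0.8,"rx": 0,"ry": 0,"rz": 0}]}}

```text
time: 2.6
eef_pos: [0.6829, 0.188, 0.1792]
orientation: [-3.139, 0.001, 1.291]
force: [0.1, 0.6, -0.7]
width: 0.0685
grip_force: 0.0
```

{"fn": "jog_arm", "kwargs": {"series": [{"dx": 0,"dy": 0,"dz": 0,"rx": 0,"ry": 0,"rz": 0},{"dx": 0,"dy": 0,"dz": 0,"rx": 0,"ry": 0,"rz": 0},{"dx": 0,"dy": 0,"dz": 0,"rx": 0,"ry": 0,"rz": 0},{"dx": 0,"dy": 0,"dz": 0,"rx": 0,"ry": 0,"rz": 0}], "hand": 0}}

```text
time: 3.1
eef_pos: [0.6841, 0.1872, 0.1819]
orientation: [3.14, -0.001, 1.29]
force: [-1.3, -0.5, 7.1]
width: 0.0288
grip_force: 40.3
```

```bash
python3 -c "
from h import *
plan([(660,215,300,74)])
a=arm.read_camera('side');cv2.imwrite('pics/g1.png',cv2.resize(a[230:390,220:380],None,fx=3,fy=3))"
```

```text
now 3.1 [684.1 187.2 181.9  73.9] [ 1.7991e+02 -7.0000e-02] [-1.3 -0.5  7.1] 0.028849832898380903 40.288880467414856
[660. 215. 300.  74.] dx 0.134 dy -0.206 dz -0.787 rz -0.001
```

View pics/g1.png

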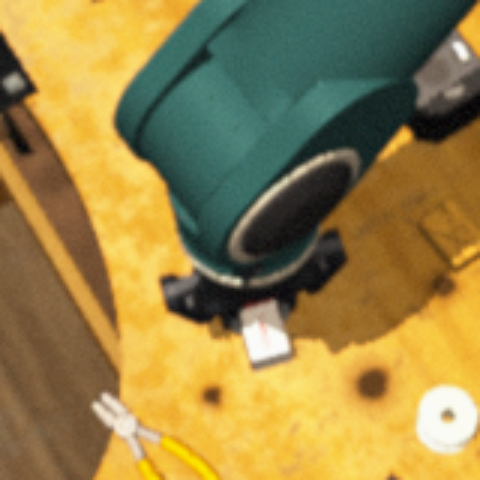

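```bash
python3 -c "
from h import *
plan([(640,200,270,74),(560,200,300,84),(450,150,300,90),(450,0,300,90),(450,-150,300,90),(450,-290,300,90),(483,-353,250,96.4),(483,-353,188,96.4)],(683.5,187.5,180,74))"
```

```text
[640. 200. 270.  74.] dx 0.000 dy -0.302 dz -0.600 rz -0.000
[560. 200. 300.  84.] dx -0.147 dy -0.513 dz -0.200 rz -0.056
[450. 150. 300.  90.] dx -0.408 dy -0.694 dz -0.000 rz -0.033
[450.   0. 300.  90.] dx -1.000 dy 0.000 dz -0.000 rz -0.000
[ 450. -150.  300.   90.] dx -1.000 dy 0.000 dz -0.000 rz -0.000
[ 450. -290.  300.   90.] dx -0.933 dy 0.000 dz -0.000 rz -0.000
[ 483.  -353.   250.    96.4] dx -0.420 dy 0.220 dz 0.333 rz -0.036
[ 483.  -353.   188.    96.4] dx 0.000 dy 0.000 dz 0.413 rz -0.000
```

{"fn": "jog_arm", "kwargs": {"series": [{"dx": 0,"dy": 0,"dz": -0.2,"rx": 0,"ry": 0,"rz": 0},{"dx": 0,"dy": 0,"dz": -0.4,"rx": 0,"ry": 0,"rz": 0},{"dx": 0,"dy": 0,"dz": -0.4,"rx": 0,"ry": 0,"rz": 0}]}}

```text
time: 3.52
eef_pos: [0.6845, 0.1871, 0.2436]
orientation: [3.138, -0.003, 1.29]
force: [0.2, 0.3, -0.9]
width: 0.0295
grip_force: 40.0
```

{"fn": "jog_arm", "kwargs": {"series": [{"dx": 0,"dy": -0.302,"dz": -0.2,"rx": 0,"ry": 0,"rz": 0},{"dx": -0.075,"dy": -0.56,"dz": -0.3,"rx": 0,"ry": 0,"rz": -0.028},{"dx": -0.147,"dy": -0.815,"dz": -0.4,"rx": 0,"ry": 0,"rz": -0.056},{"dx": -0.147,"dy": -0.815,"dz": -0.4,"rx": 0,"ry": 0,"rz": -0.056}]}}

```text
time: 4.03
eef_pos: [0.5583, 0.2002, 0.3014]
orientation: [-3.141, -0.001, 1.468]
force: [1.4, 0.3, -0.3]
width: 0.0292
grip_force: 40.2
```

{"fn": "jog_arm", "kwargs": {"series": [{"dx": -0.136,"dy": -0.231,"dz": 0,"rx": 0,"ry": 0,"rz": -0.011},{"dx": -0.272,"dy": -0.463,"dz": 0,"rx": 0,"ry": 0,"rz": -0.022},{"dx": -0.408,"dy": -0.694,"dz": 0,"rx": 0,"ry": 0,"rz": -0.033},{"dx": -0.408,"dy": -0.694,"dz": 0,"rx": 0,"ry": 0,"rz": -0.033}]}}

```text
time: 4.53
eef_pos: [0.4488, 0.1488, 0.3002]
orientation: [-3.14, 0.0, 1.568]
force: [0.3, 0.9, -1.7]
width: 0.0293
grip_force: 40.3
```

{"fn": "jog_arm", "kwargs": {"series": [{"dx": -0.333,"dy": 0,"dz": 0,"rx": 0,"ry": 0,"rz": 0},{"dx": -0.667,"dy": 0,"dz": 0,"rx": 0,"ry": 0,"rz": 0},{"dx": -1,"dy": 0,"dz": 0,"rx": 0,"ry": 0,"rz": 0}]}}

```text
time: 4.9
eef_pos: [0.4507, -0.0017, 0.3004]
orientation: [3.141, 0.0, 1.569]
force: [0.5, -0.3, -1.4]
width: 0.0289
grip_force: 40.3
```

{"fn": "jog_arm", "kwargs": {"series": [{"dx": -0.333,"dy": 0,"dz": 0,"rx": 0,"ry": 0,"rz": 0},{"dx": -0.667,"dy": 0,"dz": 0,"rx": 0,"ry": 0,"rz": 0},{"dx": -1,"dy": 0,"dz": 0,"rx": 0,"ry": 0,"rz": 0}]}}

```text
time: 5.28
eef_pos: [0.4504, -0.1521, 0.3004]
orientation: [3.141, 0.001, 1.569]
force: [1.3, 0.5, -1.3]
width: 0.0291
grip_force: 40.3
```

{"fn": "jog_arm", "kwargs": {"series": [{"dx": -0.333,"dy": 0,"dz": 0,"rx": 0,"ry": 0,"rz": 0},{"dx": -0.667,"dy": 0,"dz": 0,"rx": 0,"ry": 0,"rz": 0},{"dx": -0.933,"dy": 0,"dz": 0,"rx": 0,"ry": 0,"rz": 0},{"dx": -0.933,"dy": 0,"dz": 0,"rx": 0,"ry": 0,"rz": 0},{"dx": -0.933,"dy": 0,"dz": 0,"rx": 0,"ry": 0,"rz": 0}]}}

```text
time: 5.9
eef_pos: [0.4499, -0.2901, 0.3001]
orientation: [-3.141, 0.0, 1.569]
force: [0.2, 0.5, -1.1]
width: 0.0291
grip_force: 40.3
```

```bash
python3 -c "
from h import *
plan([(483,-353,250,96.4),(483,-353,188,96.4)])
cv2.imwrite('pics/t1.png',arm.read_camera('top'))"
```

```text
now 5.9 [ 449.9 -290.1  300.1   89.9] [-179.97    0.  ] [ 0.2  0.5 -1.1] 0.029124880306956695 40.32812833786011
[ 483.  -353.   250.    96.4] dx -0.419 dy 0.221 dz 0.334 rz -0.036
[ 483.  -353.   188.    96.4] dx 0.000 dy 0.000 dz 0.413 rz -0.000
```

View pics/t1.png

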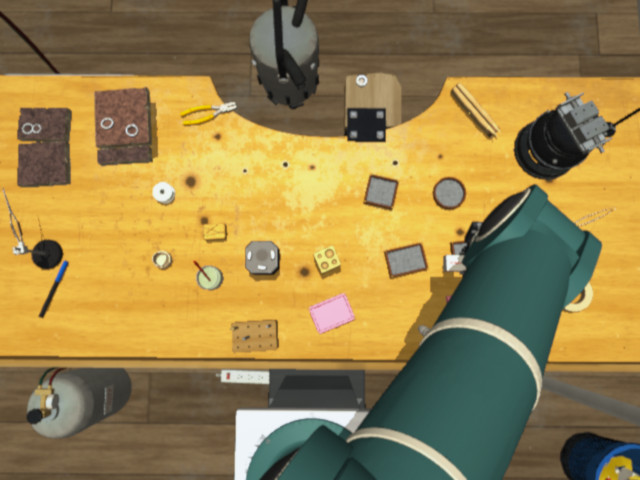

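The bar is still in the fingers near (455,262), and everything else is undisturbed. Next I lower it into the long tray.

{"fn": "jog_arm", "kwargs": {"series": [{"dx": -0.21,"dy": 0.11,"dz": 0.15,"rx": 0,"ry": 0,"rz": -0.018},{"dx": -0.42,"dy": 0.22,"dz": 0.333,"rx": 0,"ry": 0,"rz": -0.036},{"dx": -0.42,"dy": 0.22,"dz": 0.333,"rx": 0,"ry": 0,"rz": -0.036},{"dx": -0.42,"dy": 0.22,"dz": 0.5,"rx": 0,"ry": 0,"rz": -0.036},{"dx": -0.42,"dy": 0.22,"dz": 0.65,"rx": 0,"ry": 0,"rz": -0.036},{"dx": -0.42,"dy": 0.22,"dz": 0.72,"rx": 0,"ry": 0,"rz": -0.036},{"dx": -0.42,"dy": 0.22,"dz": 0.747,"rx": 0,"ry": 0,"rz": -0.036},{"dx": -0.42,"dy": 0.22,"dz": 0.747,"rx": 0,"ry": 0,"rz": -0.036}]}}

```text
time: 6.95
eef_pos: [0.4826, -0.3531, 0.189]
orientation: [3.141, 0.0, 1.683]
force: [-0.0, -0.3, -1.4]
width: 0.0288
grip_force: 40.4
```

```bash
python3 -c "
from h import *
plan([(483,-353,188,96.4)])
cv2.imwrite('pics/p1.png',cv2.resize(arm.read_camera('side')[60:260,180:380],None,fx=3,fy=3))"
```

```text
now 6.95 [ 482.6 -353.1  189.    96.4] [1.7997e+02 2.0000e-02] [-0.  -0.3 -1.4] 0.028812555532389213 40.36836504936218
[ 483.  -353.   188.    96.4] dx 0.000 dy 0.002 dz 0.006 rz 0.000
```

View pics/p1.png

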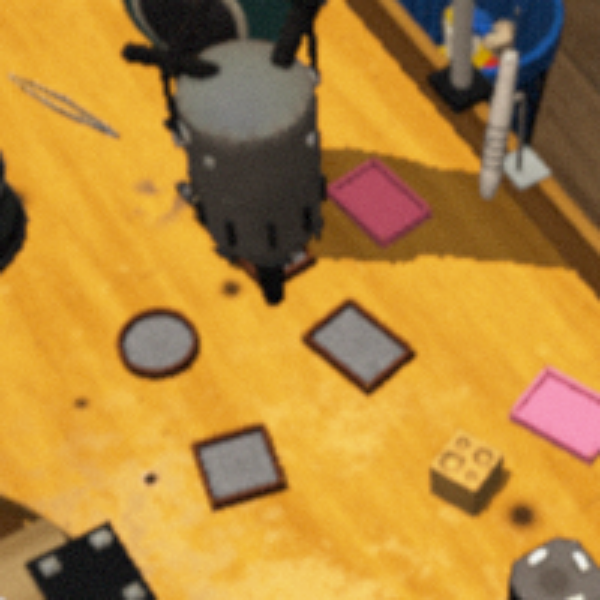

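{"fn": "jog_arm", "kwargs": {"series": [{"dx": 0,"dy": 0,"dz": 0.012,"rx": 0,"ry": 0,"rz": 0},{"dx": 0,"dy": 0,"dz": 0.012,"rx": 0,"ry": 0,"rz": 0},{"dx": 0,"dy": 0,"dz": 0.012,"rx": 0,"ry": 0,"rz": 0}]}}

```text
time: 7.38
eef_pos: [0.4825, -0.3532, 0.1868]
orientation: [3.141, 0.0, 1.682]
force: [0.6, 0.3, 1.1]
width: 0.0293
grip_force: 40.6
```

{"fn": "jog_arm", "kwargs": {"series": [{"dx": 0,"dy": 0,"dz": 0.01,"rx": 0,"ry": 0,"rz": 0},{"dx": 0,"dy": 0,"dz": 0.01,"rx": 0,"ry": 0,"rz": 0}]}}

```text
time: 7.62
eef_pos: [0.4824, -0.3534, 0.1867]
orientation: [3.141, -0.0, 1.682]
force: [-9.6, 7.8, 32.0]
width: 0.0291
grip_force: 44.4
```

{"fn": "jog_arm", "kwargs": {"series": [{"dx": 0,"dy": 0,"dz": -0.014,"rx": 0,"ry": 0,"rz": 0},{"dx": 0,"dy": 0,"dz": -0.014,"rx": 0,"ry": 0,"rz": 0}]}}

```text
time: 7.88
eef_pos: [0.4825, -0.3532, 0.1873]
orientation: [3.141, 0.0, 1.682]
force: [-0.3, -0.4, -1.4]
width: 0.0291
grip_force: 40.4
```

{"fn": "jog_arm", "kwargs": {"series": [{"dx": 0,"dy": 0,"dz": 0,"rx": 0,"ry": 0,"rz": 0},{"dx": 0,"dy": 0,"dz": 0,"rx": 0,"ry": 0,"rz": 0},{"dx": 0,"dy": 0,"dz": 0,"rx": 0,"ry": 0,"rz": 0},{"dx": 0,"dy": 0,"dz": -0.2,"rx": 0,"ry": 0,"rz": 0},{"dx": 0,"dy": 0,"dz": -0.45,"rx": 0,"ry": 0,"rz": 0},{"dx": 0,"dy": 0,"dz": -0.75,"rx": 0,"ry": 0,"rz": 0},{"dx": 0,"dy": 0,"dz": -0.75,"rx": 0,"ry": 0,"rz": 0}], "hand": 0.6}}

```text
time: 8.75
eef_pos: [0.4829, -0.3538, 0.3029]
orientation: [3.137, 0.003, 1.682]
force: [-0.5, -0.3, -0.5]
width: 0.051
grip_force: 0.0
```

```bash
python3 -c "
from h import *
plan([(450,-290,300,90),(450,-150,300,90),(450,0,300,90),(450,140,300,90),(526,214.5,270,93.5),(526,214.5,180,93.5)])"
```

```text
now 8.75 [ 482.9 -353.8  302.9   96.4] [1.7976e+02 1.7000e-01] [-0.5 -0.3 -0.5] 0.050994933897641 0.0
[ 450. -290.  300.   90.] dx 0.447 dy -0.171 dz 0.019 rz 0.036
[ 450. -150.  300.   90.] dx 0.933 dy -0.000 dz -0.000 rz -0.000
[450.   0. 300.  90.] dx 1.000 dy -0.000 dz -0.000 rz -0.000
[450. 140. 300.  90.] dx 0.933 dy -0.000 dz -0.000 rz -0.000
[526.  214.5 270.   93.5] dx 0.497 dy 0.507 dz 0.200 rz -0.019
[526.  214.5 180.   93.5] dx 0.000 dy 0.000 dz 0.600 rz -0.000
```

{"fn": "jog_arm", "kwargs": {"series": [{"dx": 0.224,"dy": -0.085,"dz": 0.02,"rx": 0,"ry": 0,"rz": 0.018},{"dx": 0.447,"dy": -0.171,"dz": 0.02,"rx": 0,"ry": 0,"rz": 0.036}], "hand": 0.75}}

```text
time: 9.0
eef_pos: [0.4487, -0.2885, 0.2957]
orientation: [-3.14, -0.0, 1.567]
force: [0.5, -0.9, -0.5]
width: 0.0641
grip_force: 0.0
```

{"fn": "jog_arm", "kwargs": {"series": [{"dx": 0.311,"dy": 0,"dz": 0,"rx": 0,"ry": 0,"rz": 0},{"dx": 0.622,"dy": 0,"dz": 0,"rx": 0,"ry": 0,"rz": 0},{"dx": 0.933,"dy": 0,"dz": 0,"rx": 0,"ry": 0,"rz": 0}]}}

```text
time: 9.38
eef_pos: [0.4493, -0.1479, 0.2962]
orientation: [-3.141, 0.0, 1.569]
force: [1.6, -0.0, 0.3]
width: 0.0638
grip_force: 0.0
```

{"fn": "jog_arm", "kwargs": {"series": [{"dx": 0.333,"dy": 0,"dz": 0,"rx": 0,"ry": 0,"rz": 0},{"dx": 0.667,"dy": 0,"dz": 0,"rx": 0,"ry": 0,"rz": 0},{"dx": 1,"dy": 0,"dz": 0,"rx": 0,"ry": 0,"rz": 0}]}}

```text
time: 9.75
eef_pos: [0.4495, 0.0022, 0.2962]
orientation: [-3.141, 0.0, 1.569]
force: [1.2, 1.0, -0.9]
width: 0.0642
grip_force: 0.0
```

{"fn": "jog_arm", "kwargs": {"series": [{"dx": 0.311,"dy": 0,"dz": 0,"rx": 0,"ry": 0,"rz": 0},{"dx": 0.622,"dy": 0,"dz": 0,"rx": 0,"ry": 0,"rz": 0},{"dx": 0.933,"dy": 0,"dz": 0,"rx": 0,"ry": 0,"rz": 0},{"dx": 0.933,"dy": 0,"dz": 0,"rx": 0,"ry": 0,"rz": 0},{"dx": 0.933,"dy": 0,"dz": 0,"rx": 0,"ry": 0,"rz": 0}]}}

```text
time: 10.38
eef_pos: [0.4499, 0.14, 0.2962]
orientation: [-3.141, 0.001, 1.569]
force: [-0.1, -0.8, -0.5]
width: 0.0638
grip_force: 0.0
```

```bash
python3 -c "
from h import *
plan([(526,214.5,270,93.5),(526,214.5,180,93.5)])
cv2.imwrite('pics/t2.png',cv2.resize(arm.read_camera('top')[160:320,340:540],None,fx=4,fy=3.75,interpolation=cv2.INTER_CUBIC))"
```

```text
now 10.375 [449.9 140.  296.2  89.9] [-1.7995e+02  4.0000e-02] [-0.1 -0.8 -0.5] 0.0638264701691995 0.0
[526.  214.5 270.   93.5] dx 0.497 dy 0.506 dz 0.175 rz -0.020
[526.  214.5 180.   93.5] dx 0.000 dy 0.000 dz 0.600 rz -0.000
```

View pics/t2.png

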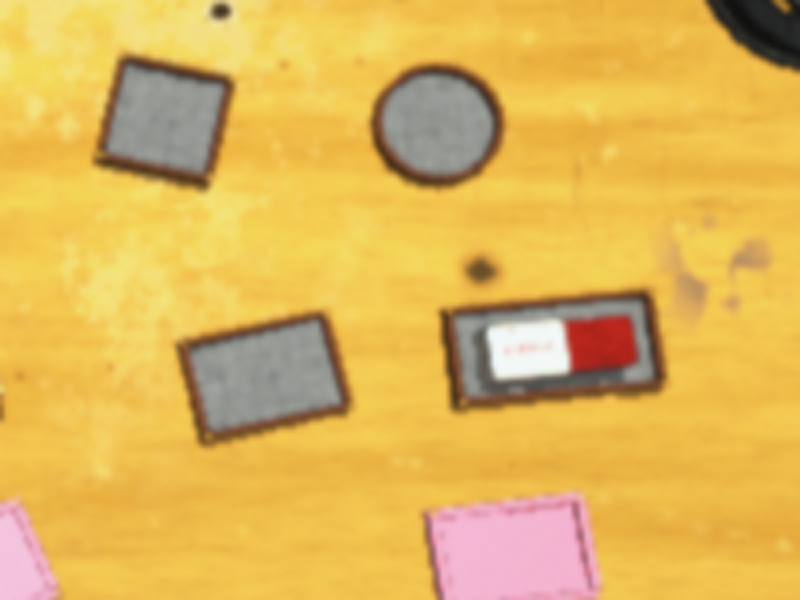

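The bar lies flat and centred in the long tray, around (562,348) in the crop. On to the wax.

{"fn": "jog_arm", "kwargs": {"series": [{"dx": 0.25,"dy": 0.253,"dz": 0.08,"rx": 0,"ry": 0,"rz": -0.01},{"dx": 0.497,"dy": 0.506,"dz": 0.175,"rx": 0,"ry": 0,"rz": -0.02},{"dx": 0.497,"dy": 0.506,"dz": 0.175,"rx": 0,"ry": 0,"rz": -0.02},{"dx": 0.497,"dy": 0.506,"dz": 0.4,"rx": 0,"ry": 0,"rz": -0.02},{"dx": 0.497,"dy": 0.506,"dz": 0.6,"rx": 0,"ry": 0,"rz": -0.02},{"dx": 0.497,"dy": 0.506,"dz": 0.775,"rx": 0,"ry": 0,"rz": -0.02},{"dx": 0.497,"dy": 0.506,"dz": 0.775,"rx": 0,"ry": 0,"rz": -0.02}]}}

```text
time: 11.3
eef_pos: [0.5256, 0.2132, 0.1793]
orientation: [-3.139, 0.002, 1.63]
force: [-0.1, -0.6, -0.4]
width: 0.0641
grip_force: 0.0
```

{"fn": "jog_arm", "kwargs": {"series": [{"dx": 0,"dy": 0,"dz": 0,"rx": 0,"ry": 0,"rz": 0},{"dx": 0,"dy": 0,"dz": 0,"rx": 0,"ry": 0,"rz": 0},{"dx": 0,"dy": 0,"dz": 0,"rx": 0,"ry": 0,"rz": 0},{"dx": 0,"dy": 0,"dz": 0,"rx": 0,"ry": 0,"rz": 0}], "hand": 0, "newtons": 30}}

```text
time: 11.8
eef_pos: [0.5266, 0.2147, 0.1819]
orientation: [3.14, -0.0, 1.632]
force: [-1.2, -1.9, 7.2]
width: 0.0333
grip_force: 29.7
```

```bash
python3 -c "
from h import *
plan([])
plan([(526,214.5,270,93.5),(450,140,300,93.5),(450,0,300,93.5),(450,-130,300,93.5),(466.5,-197.5,250,103.4),(466.5,-197.5,187,103.4)],(526,214.5,180,93.5))"
```

```text
now 11.8 [526.6 214.7 181.9  93.5] [ 1.799e+02 -3.000e-02] [-1.2 -1.9  7.2] 0.03334891088810017 29.662014842033386
[526.  214.5 270.   93.5] dx 0.000 dy 0.000 dz -0.600 rz -0.000
[450.  140.  300.   93.5] dx -0.465 dy -0.536 dz -0.200 rz -0.000
[450.    0.  300.   93.5] dx -0.932 dy -0.057 dz -0.000 rz -0.000
[ 450.  -130.   300.    93.5] dx -0.865 dy -0.053 dz -0.000 rz -0.000
[ 466.5 -197.5  250.   103.4] dx -0.456 dy 0.082 dz 0.333 rz -0.055
[ 466.5 -197.5  187.   103.4] dx 0.000 dy 0.000 dz 0.420 rz -0.000
```

{"fn": "jog_arm", "kwargs": {"series": [{"dx": 0,"dy": 0,"dz": -0.2,"rx": 0,"ry": 0,"rz": 0},{"dx": 0,"dy": 0,"dz": -0.6,"rx": 0,"ry": 0,"rz": 0},{"dx": -0.15,"dy": -0.18,"dz": -0.67,"rx": 0,"ry": 0,"rz": 0},{"dx": -0.31,"dy": -0.36,"dz": -0.74,"rx": 0,"ry": 0,"rz": 0},{"dx": -0.465,"dy": -0.536,"dz": -0.8,"rx": 0,"ry": 0,"rz": 0},{"dx": -0.465,"dy": -0.536,"dz": -0.8,"rx": 0,"ry": 0,"rz": 0}]}}

```text
time: 12.55
eef_pos: [0.4491, 0.1388, 0.3019]
orientation: [3.14, -0.001, 1.63]
force: [1.3, 0.6, -0.1]
width: 0.0335
grip_force: 30.8
```

{"fn": "jog_arm", "kwargs": {"series": [{"dx": -0.311,"dy": -0.019,"dz": 0,"rx": 0,"ry": 0,"rz": 0},{"dx": -0.622,"dy": -0.038,"dz": 0,"rx": 0,"ry": 0,"rz": 0},{"dx": -0.932,"dy": -0.057,"dz": 0,"rx": 0,"ry": 0,"rz": 0}]}}

```text
time: 12.92
eef_pos: [0.4505, -0.0008, 0.3011]
orientation: [3.14, -0.0, 1.633]
force: [1.3, 0.0, -1.2]
width: 0.0332
grip_force: 30.8
```

{"fn": "jog_arm", "kwargs": {"series": [{"dx": -0.288,"dy": -0.018,"dz": 0,"rx": 0,"ry": 0,"rz": 0},{"dx": -0.577,"dy": -0.035,"dz": 0,"rx": 0,"ry": 0,"rz": 0},{"dx": -0.865,"dy": -0.053,"dz": 0,"rx": 0,"ry": 0,"rz": 0},{"dx": -0.865,"dy": -0.053,"dz": 0,"rx": 0,"ry": 0,"rz": 0},{"dx": -0.865,"dy": -0.053,"dz": 0,"rx": 0,"ry": 0,"rz": 0}]}}

```text
time: 13.55
eef_pos: [0.4505, -0.1293, 0.3007]
orientation: [3.141, -0.0, 1.632]
force: [0.7, 1.2, -1.2]
width: 0.0333
grip_force: 30.8
```

```bash
python3 -c "
from h import *
plan([(466.5,-197.5,250,103.4),(466.5,-197.5,187,103.4)])"
```

```text
now 13.55 [ 450.5 -129.3  300.7   93.5] [179.97  -0.  ] [ 0.7  1.2 -1.2] 0.03332226764658019 30.797138214111328
[ 466.5 -197.5  250.   103.4] dx -0.460 dy 0.078 dz 0.338 rz -0.055
[ 466.5 -197.5  187.   103.4] dx 0.000 dy 0.000 dz 0.420 rz -0.000
```

{"fn": "jog_arm", "kwargs": {"series": [{"dx": -0.23,"dy": 0.04,"dz": 0.17,"rx": 0,"ry": 0,"rz": -0.028},{"dx": -0.46,"dy": 0.08,"dz": 0.338,"rx": 0,"ry": 0,"rz": -0.055},{"dx": -0.46,"dy": 0.08,"dz": 0.338,"rx": 0,"ry": 0,"rz": -0.055},{"dx": -0.46,"dy": 0.08,"dz": 0.5,"rx": 0,"ry": 0,"rz": -0.055},{"dx": -0.46,"dy": 0.08,"dz": 0.66,"rx": 0,"ry": 0,"rz": -0.055},{"dx": -0.46,"dy": 0.08,"dz": 0.73,"rx": 0,"ry": 0,"rz": -0.055},{"dx": -0.46,"dy": 0.08,"dz": 0.755,"rx": 0,"ry": 0,"rz": -0.055},{"dx": -0.46,"dy": 0.08,"dz": 0.755,"rx": 0,"ry": 0,"rz": -0.055}]}}

```text
time: 14.55
eef_pos: [0.4667, -0.1976, 0.1877]
orientation: [3.141, 0.0, 1.805]
force: [1.1, -0.2, -0.1]
width: 0.0329
grip_force: 30.8
```

{"fn": "jog_arm", "kwargs": {"series": [{"dx": 0,"dy": 0,"dz": 0.006,"rx": 0,"ry": 0,"rz": 0},{"dx": 0,"dy": 0,"dz": 0.006,"rx": 0,"ry": 0,"rz": 0}]}}

```text
time: 14.8
eef_pos: [0.4667, -0.1978, 0.1869]
orientation: [3.141, 0.0, 1.805]
force: [-0.6, 0.9, 4.9]
width: 0.0334
grip_force: 31.5
```

{"fn": "jog_arm", "kwargs": {"series": [{"dx": 0,"dy": 0,"dz": 0,"rx": 0,"ry": 0,"rz": 0},{"dx": 0,"dy": 0,"dz": 0,"rx": 0,"ry": 0,"rz": 0},{"dx": 0,"dy": 0,"dz": 0,"rx": 0,"ry": 0,"rz": 0},{"dx": 0,"dy": 0,"dz": -0.2,"rx": 0,"ry": 0,"rz": 0},{"dx": 0,"dy": 0,"dz": -0.45,"rx": 0,"ry": 0,"rz": 0},{"dx": 0,"dy": 0,"dz": -0.75,"rx": 0,"ry": 0,"rz": 0},{"dx": 0,"dy": 0,"dz": -0.75,"rx": 0,"ry": 0,"rz": 0}], "hand": 0.65}}

```text
time: 15.68
eef_pos: [0.467, -0.1982, 0.3016]
orientation: [3.137, 0.002, 1.805]
force: [-0.3, -0.1, -0.3]
width: 0.0553
grip_force: 0.0
```

```bash
python3 -c "
from h import *
plan([(450,-140,300,90),(450,0,300,90),(450,140,300,90),(480,260,300,90),(600,329,280,90),(611,329,260,90),(611,329,181,90)])"
```

```text
now 15.675 [ 467.  -198.2  301.6  103.4] [1.7975e+02 1.2000e-01] [-0.3 -0.1 -0.3] 0.055321387704704454 0.0
[ 450. -140.  300.   90.] dx 0.404 dy -0.020 dz 0.011 rz 0.074
[450.   0. 300.  90.] dx 0.933 dy -0.000 dz -0.000 rz -0.000
[450. 140. 300.  90.] dx 0.933 dy -0.000 dz -0.000 rz -0.000
[480. 260. 300.  90.] dx 0.800 dy 0.200 dz -0.000 rz -0.000
[600. 329. 280.  90.] dx 0.460 dy 0.800 dz 0.133 rz -0.000
[611. 329. 260.  90.] dx 0.000 dy 0.073 dz 0.133 rz -0.000
[611. 329. 181.  90.] dx 0.000 dy 0.000 dz 0.527 rz -0.000
```

{"fn": "jog_arm", "kwargs": {"series": [{"dx": 0.2,"dy": -0.01,"dz": 0.011,"rx": 0,"ry": 0,"rz": 0.037},{"dx": 0.404,"dy": -0.02,"dz": 0.011,"rx": 0,"ry": 0,"rz": 0.074}], "hand": 0.8}}

```text
time: 15.92
eef_pos: [0.4489, -0.1389, 0.2965]
orientation: [-3.141, 0.0, 1.568]
force: [0.4, -0.0, 0.9]
width: 0.0684
grip_force: 0.0
```

{"fn": "jog_arm", "kwargs": {"series": [{"dx": 0.311,"dy": 0,"dz": 0,"rx": 0,"ry": 0,"rz": 0},{"dx": 0.622,"dy": 0,"dz": 0,"rx": 0,"ry": 0,"rz": 0},{"dx": 0.933,"dy": 0,"dz": 0,"rx": 0,"ry": 0,"rz": 0}]}}

```text
time: 16.3
eef_pos: [0.4488, 0.0019, 0.2967]
orientation: [-3.141, 0.0, 1.572]
force: [-0.0, 0.3, 0.1]
width: 0.0682
grip_force: 0.0
```

{"fn": "jog_arm", "kwargs": {"series": [{"dx": 0.311,"dy": 0,"dz": 0,"rx": 0,"ry": 0,"rz": 0},{"dx": 0.622,"dy": 0,"dz": 0,"rx": 0,"ry": 0,"rz": 0},{"dx": 0.933,"dy": 0,"dz": 0,"rx": 0,"ry": 0,"rz": 0}]}}

```text
time: 16.68
eef_pos: [0.4486, 0.1418, 0.2966]
orientation: [-3.141, 0.0, 1.572]
force: [0.5, -0.8, 1.1]
width: 0.0684
grip_force: 0.0
```

{"fn": "jog_arm", "kwargs": {"series": [{"dx": 0.267,"dy": 0.067,"dz": 0,"rx": 0,"ry": 0,"rz": 0},{"dx": 0.533,"dy": 0.133,"dz": 0,"rx": 0,"ry": 0,"rz": 0},{"dx": 0.8,"dy": 0.2,"dz": 0,"rx": 0,"ry": 0,"rz": 0},{"dx": 0.95,"dy": 0.47,"dz": 0.04,"rx": 0,"ry": 0,"rz": 0},{"dx": 1,"dy": 0.7,"dz": 0.08,"rx": 0,"ry": 0,"rz": 0},{"dx": 1,"dy": 0.9,"dz": 0.1,"rx": 0,"ry": 0,"rz": 0},{"dx": 1,"dy": 0.9,"dz": 0.1,"rx": 0,"ry": 0,"rz": 0}]}}

```text
time: 17.55
eef_pos: [0.585, 0.2897, 0.2805]
orientation: [-3.141, 0.002, 1.571]
force: [-1.0, 0.5, -0.2]
width: 0.0684
grip_force: 0.0
```

```bash
python3 -c "
from h import *
plan([(611,329,260,90),(611,329,181,90)])
cv2.imwrite('pics/t3.png',cv2.resize(arm.read_camera('top')[160:320,340:540],None,fx=4,fy=3.75,interpolation=cv2.INTER_CUBIC))"
```

```text
now 17.55 [585.  289.7 280.5  90. ] [-1.7996e+02  9.0000e-02] [-1.   0.5 -0.2] 0.0684251826321054 0.0
[611. 329. 260.  90.] dx 0.262 dy 0.173 dz 0.137 rz 0.000
[611. 329. 181.  90.] dx 0.000 dy 0.000 dz 0.527 rz -0.000
```

View pics/t3.png

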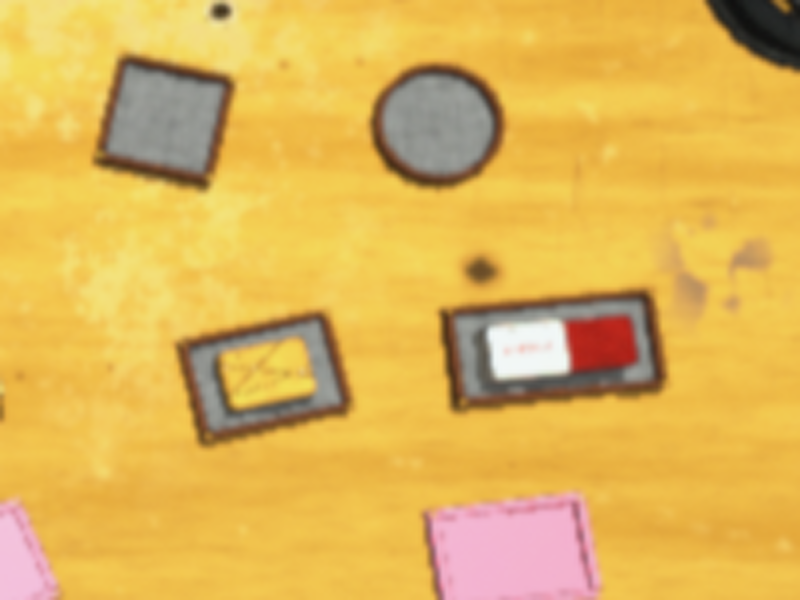

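The wax lies flat in the oblong tray, around (268,375) in the crop. Next is the spool.

{"fn": "jog_arm", "kwargs": {"series": [{"dx": 0.262,"dy": 0.173,"dz": 0.137,"rx": 0,"ry": 0,"rz": 0},{"dx": 0.262,"dy": 0.173,"dz": 0.137,"rx": 0,"ry": 0,"rz": 0},{"dx": 0.262,"dy": 0.173,"dz": 0.35,"rx": 0,"ry": 0,"rz": 0},{"dx": 0.262,"dy": 0.173,"dz": 0.55,"rx": 0,"ry": 0,"rz": 0},{"dx": 0.262,"dy": 0.173,"dz": 0.66,"rx": 0,"ry": 0,"rz": 0},{"dx": 0.262,"dy": 0.173,"dz": 0.66,"rx": 0,"ry": 0,"rz": 0}]}}

```text
time: 18.35
eef_pos: [0.6091, 0.3297, 0.1825]
orientation: [-3.14, 0.001, 1.572]
force: [0.3, 0.1, 1.5]
width: 0.0683
grip_force: 0.0
```

{"fn": "jog_arm", "kwargs": {"series": [{"dx": 0,"dy": 0,"dz": 0,"rx": 0,"ry": 0,"rz": 0},{"dx": 0,"dy": 0,"dz": 0,"rx": 0,"ry": 0,"rz": 0},{"dx": 0,"dy": 0,"dz": 0,"rx": 0,"ry": 0,"rz": 0},{"dx": 0,"dy": 0,"dz": 0,"rx": 0,"ry": 0,"rz": 0}], "hand": 0}}

```text
time: 18.85
eef_pos: [0.61, 0.33, 0.1847]
orientation: [3.14, -0.001, 1.572]
force: [-1.8, -0.5, 6.8]
width: 0.0413
grip_force: 29.7
```

```bash
python3 -c "
from h import *
plan([])
plan([(611,329,260,90),(510,250,300,90),(440,130,300,90),(440,0,300,90),(440,-150,300,90),(475,-290,290,90),(575,-295,270,90),(614,-295,230,90),(614,-295,188,90)],(611,329,181.5,90))"
```

```text
now 18.85 [610.  330.  184.7  90.1] [ 1.7992e+02 -6.0000e-02] [-1.8 -0.5  6.8] 0.04131406234311874 29.697304392511796
[611. 329. 260.  90.] dx 0.000 dy 0.000 dz -0.523 rz -0.000
[510. 250. 300.  90.] dx -0.527 dy -0.673 dz -0.267 rz -0.000
[440. 130. 300.  90.] dx -0.800 dy -0.467 dz -0.000 rz -0.000
[440.   0. 300.  90.] dx -0.867 dy 0.000 dz -0.000 rz -0.000
[ 440. -150.  300.   90.] dx -1.000 dy 0.000 dz -0.000 rz -0.000
[ 475. -290.  290.   90.] dx -0.933 dy 0.233 dz 0.067 rz -0.000
[ 575. -295.  270.   90.] dx -0.033 dy 0.667 dz 0.133 rz -0.000
[ 614. -295.  230.   90.] dx 0.000 dy 0.260 dz 0.267 rz -0.000
[ 614. -295.  188.   90.] dx 0.000 dy 0.000 dz 0.280 rz -0.000
```

{"fn": "jog_arm", "kwargs": {"series": [{"dx": 0,"dy": 0,"dz": -0.2,"rx": 0,"ry": 0,"rz": 0},{"dx": 0,"dy": 0,"dz": -0.523,"rx": 0,"ry": 0,"rz": 0},{"dx": -0.17,"dy": -0.22,"dz": -0.61,"rx": 0,"ry": 0,"rz": 0},{"dx": -0.35,"dy": -0.45,"dz": -0.7,"rx": 0,"ry": 0,"rz": 0},{"dx": -0.527,"dy": -0.673,"dz": -0.79,"rx": 0,"ry": 0,"rz": 0},{"dx": -0.527,"dy": -0.673,"dz": -0.79,"rx": 0,"ry": 0,"rz": 0}]}}

```text
time: 19.6
eef_pos: [0.5076, 0.2491, 0.3037]
orientation: [3.14, -0.002, 1.571]
force: [1.1, 0.5, -1.3]
width: 0.0411
grip_force: 31.1
```

{"fn": "jog_arm", "kwargs": {"series": [{"dx": -0.267,"dy": -0.156,"dz": 0,"rx": 0,"ry": 0,"rz": 0},{"dx": -0.533,"dy": -0.311,"dz": 0,"rx": 0,"ry": 0,"rz": 0},{"dx": -0.8,"dy": -0.467,"dz": 0,"rx": 0,"ry": 0,"rz": 0}]}}

```text
time: 19.98
eef_pos: [0.4386, 0.1297, 0.3021]
orientation: [3.14, -0.001, 1.573]
force: [0.6, -0.3, -1.0]
width: 0.0412
grip_force: 31.1
```

{"fn": "jog_arm", "kwargs": {"series": [{"dx": -0.289,"dy": 0,"dz": 0,"rx": 0,"ry": 0,"rz": 0},{"dx": -0.578,"dy": 0,"dz": 0,"rx": 0,"ry": 0,"rz": 0},{"dx": -0.867,"dy": 0,"dz": 0,"rx": 0,"ry": 0,"rz": 0}]}}

```text
time: 20.35
eef_pos: [0.4396, -0.0007, 0.3024]
orientation: [3.14, -0.0, 1.573]
force: [0.5, 0.0, -1.1]
width: 0.0411
grip_force: 31.1
```

{"fn": "jog_arm", "kwargs": {"series": [{"dx": -0.333,"dy": 0,"dz": 0,"rx": 0,"ry": 0,"rz": 0},{"dx": -0.667,"dy": 0,"dz": 0,"rx": 0,"ry": 0,"rz": 0},{"dx": -1,"dy": 0,"dz": 0,"rx": 0,"ry": 0,"rz": 0}]}}

```text
time: 20.72
eef_pos: [0.4399, -0.1511, 0.3024]
orientation: [3.14, 0.0, 1.573]
force: [1.4, 0.8, -0.4]
width: 0.0412
grip_force: 31.1
```

{"fn": "jog_arm", "kwargs": {"series": [{"dx": -0.311,"dy": 0.078,"dz": 0,"rx": 0,"ry": 0,"rz": 0},{"dx": -0.622,"dy": 0.155,"dz": 0,"rx": 0,"ry": 0,"rz": 0},{"dx": -0.933,"dy": 0.233,"dz": 0,"rx": 0,"ry": 0,"rz": 0},{"dx": -0.96,"dy": 0.53,"dz": 0.1,"rx": 0,"ry": 0,"rz": 0},{"dx": -0.967,"dy": 0.75,"dz": 0.2,"rx": 0,"ry": 0,"rz": 0},{"dx": -0.967,"dy": 0.9,"dz": 0.2,"rx": 0,"ry": 0,"rz": 0},{"dx": -0.967,"dy": 0.9,"dz": 0.2,"rx": 0,"ry": 0,"rz": 0}]}}

```text
time: 21.6
eef_pos: [0.5762, -0.2939, 0.2715]
orientation: [3.141, 0.0, 1.574]
force: [-0.5, 0.5, -1.6]
width: 0.0414
grip_force: 31.1
```

```bash
python3 -c "
from h import *
plan([(614,-295,230,90),(614,-295,191,90)])"
```

```text
now 21.6 [ 576.2 -293.9  271.5   90.2] [1.7997e+02 2.0000e-02] [-0.5  0.5 -1.6] 0.04140109356078345 31.06736480309337
[ 614. -295.  230.   90.] dx -0.008 dy 0.252 dz 0.277 rz 0.001
[ 614. -295.  191.   90.] dx 0.000 dy 0.000 dz 0.260 rz -0.000
```

{"fn": "jog_arm", "kwargs": {"series": [{"dx": -0.008,"dy": 0.252,"dz": 0.13,"rx": 0,"ry": 0,"rz": 0},{"dx": -0.008,"dy": 0.252,"dz": 0.277,"rx": 0,"ry": 0,"rz": 0},{"dx": -0.008,"dy": 0.252,"dz": 0.4,"rx": 0,"ry": 0,"rz": 0},{"dx": -0.008,"dy": 0.252,"dz": 0.5,"rx": 0,"ry": 0,"rz": 0},{"dx": -0.008,"dy": 0.252,"dz": 0.536,"rx": 0,"ry": 0,"rz": 0},{"dx": -0.008,"dy": 0.252,"dz": 0.536,"rx": 0,"ry": 0,"rz": 0}]}}

```text
time: 22.35
eef_pos: [0.6123, -0.2956, 0.1914]
orientation: [3.142, 0.0, 1.572]
force: [-0.1, -0.3, -0.8]
width: 0.0412
grip_force: 31.1
```

{"fn": "jog_arm", "kwargs": {"series": [{"dx": 0,"dy": 0,"dz": 0.006,"rx": 0,"ry": 0,"rz": 0},{"dx": 0,"dy": 0,"dz": 0.006,"rx": 0,"ry": 0,"rz": 0}]}}

```text
time: 22.6
eef_pos: [0.6125, -0.2955, 0.1909]
orientation: [3.141, 0.0, 1.572]
force: [0.2, -0.2, -0.8]
width: 0.0411
grip_force: 31.1
```

{"fn": "jog_arm", "kwargs": {"series": [{"dx": 0,"dy": 0,"dz": 0.007,"rx": 0,"ry": 0,"rz": 0},{"dx": 0,"dy": 0,"dz": 0.007,"rx": 0,"ry": 0,"rz": 0}]}}

```text
time: 22.85
eef_pos: [0.6126, -0.2955, 0.1898]
orientation: [3.141, 0.0, 1.572]
force: [-1.4, 0.6, 4.4]
width: 0.0413
grip_force: 31.5
```

{"fn": "jog_arm", "kwargs": {"series": [{"dx": 0,"dy": 0,"dz": 0,"rx": 0,"ry": 0,"rz": 0},{"dx": 0,"dy": 0,"dz": 0,"rx": 0,"ry": 0,"rz": 0},{"dx": 0,"dy": 0,"dz": 0,"rx": 0,"ry": 0,"rz": 0},{"dx": 0,"dy": 0,"dz": -0.2,"rx": 0,"ry": 0,"rz": 0},{"dx": 0,"dy": 0,"dz": -0.45,"rx": 0,"ry": 0,"rz": 0},{"dx": 0,"dy": 0,"dz": -0.7,"rx": 0,"ry": 0,"rz": 0},{"dx": 0,"dy": 0,"dz": -0.7,"rx": 0,"ry": 0,"rz": 0}], "hand": 0.75}}

```text
time: 23.72
eef_pos: [0.6129, -0.2959, 0.2974]
orientation: [3.137, 0.002, 1.572]
force: [0.4, -0.3, 0.4]
width: 0.064
grip_force: 0.0
```

```bash
python3 -c "
from h import *
plan([(475,-280,300,90),(440,-150,300,90),(440,0,300,90),(440,150,300,90),(455,290,300,90),(465,323,270,90),(465,323,182,90)])"
```

```text
now 23.725 [ 612.9 -295.9  297.4   90.1] [1.7976e+02 1.0000e-01] [ 0.4 -0.3  0.4] 0.06396668336056126 0.0
[ 475. -280.  300.   90.] dx 0.108 dy -0.919 dz -0.018 rz 0.001
[ 440. -150.  300.   90.] dx 0.867 dy -0.233 dz -0.000 rz -0.000
[440.   0. 300.  90.] dx 1.000 dy -0.000 dz -0.000 rz -0.000
[440. 150. 300.  90.] dx 1.000 dy -0.000 dz -0.000 rz -0.000
[455. 290. 300.  90.] dx 0.933 dy 0.100 dz -0.000 rz -0.000
[465. 323. 270.  90.] dx 0.220 dy 0.067 dz 0.200 rz -0.000
[465. 323. 182.  90.] dx 0.000 dy 0.000 dz 0.587 rz -0.000
```

{"fn": "jog_arm", "kwargs": {"series": [{"dx": 0.036,"dy": -0.306,"dz": -0.05,"rx": 0,"ry": 0,"rz": 0},{"dx": 0.072,"dy": -0.613,"dz": -0.1,"rx": 0,"ry": 0,"rz": 0},{"dx": 0.108,"dy": -0.919,"dz": -0.15,"rx": 0,"ry": 0,"rz": 0}], "hand": 0.8}}

```text
time: 24.1
eef_pos: [0.4729, -0.2791, 0.3163]
orientation: [-3.141, -0.0, 1.573]
force: [0.0, -1.4, 0.6]
width: 0.0684
grip_force: 0.0
```

{"fn": "jog_arm", "kwargs": {"series": [{"dx": 0.289,"dy": -0.078,"dz": 0,"rx": 0,"ry": 0,"rz": 0},{"dx": 0.578,"dy": -0.155,"dz": 0,"rx": 0,"ry": 0,"rz": 0},{"dx": 0.867,"dy": -0.233,"dz": 0,"rx": 0,"ry": 0,"rz": 0}]}}

```text
time: 24.48
eef_pos: [0.4387, -0.1481, 0.3164]
orientation: [-3.141, -0.0, 1.572]
force: [1.3, -0.0, 0.6]
width: 0.0683
grip_force: 0.0
```

{"fn": "jog_arm", "kwargs": {"series": [{"dx": 0.333,"dy": 0,"dz": 0,"rx": 0,"ry": 0,"rz": 0},{"dx": 0.667,"dy": 0,"dz": 0,"rx": 0,"ry": 0,"rz": 0},{"dx": 1,"dy": 0,"dz": 0,"rx": 0,"ry": 0,"rz": 0}]}}

```text
time: 24.85
eef_pos: [0.4388, 0.0022, 0.3165]
orientation: [-3.141, 0.0, 1.573]
force: [1.3, -0.6, 0.7]
width: 0.0683
grip_force: 0.0
```

{"fn": "jog_arm", "kwargs": {"series": [{"dx": 0.333,"dy": 0,"dz": 0,"rx": 0,"ry": 0,"rz": 0},{"dx": 0.667,"dy": 0,"dz": 0,"rx": 0,"ry": 0,"rz": 0},{"dx": 1,"dy": 0,"dz": 0,"rx": 0,"ry": 0,"rz": 0}]}}

```text
time: 25.22
eef_pos: [0.4385, 0.1522, 0.3165]
orientation: [-3.141, 0.0, 1.572]
force: [0.9, -0.5, -0.4]
width: 0.0683
grip_force: 0.0
```

{"fn": "jog_arm", "kwargs": {"series": [{"dx": 0.311,"dy": 0.033,"dz": 0,"rx": 0,"ry": 0,"rz": 0},{"dx": 0.622,"dy": 0.067,"dz": 0,"rx": 0,"ry": 0,"rz": 0},{"dx": 0.933,"dy": 0.1,"dz": 0,"rx": 0,"ry": 0,"rz": 0},{"dx": 0.933,"dy": 0.1,"dz": 0,"rx": 0,"ry": 0,"rz": 0},{"dx": 0.933,"dy": 0.1,"dz": 0,"rx": 0,"ry": 0,"rz": 0}]}}

```text
time: 25.85
eef_pos: [0.4535, 0.2901, 0.3162]
orientation: [-3.141, 0.001, 1.572]
force: [-0.2, -0.3, 0.1]
width: 0.0685
grip_force: 0.0
```

```bash
python3 -c "
from h import *
plan([(465,322,270,90),(465,322,182,90)])
t=arm.read_camera('top');a=cv2.resize(t[160:290,340:540],None,fx=4,fy=4,interpolation=cv2.INTER_CUBIC)
cv2.imwrite('pics/t4.png',a)"
```

```text
now 25.85 [453.5 290.1 316.2  90.1] [-1.7996e+02  6.0000e-02] [-0.2 -0.3  0.1] 0.06848254098967456 0.0
[465. 322. 270.  90.] dx 0.213 dy 0.077 dz 0.308 rz 0.000
[465. 322. 182.  90.] dx 0.000 dy 0.000 dz 0.587 rz -0.000
```

View pics/t4.png

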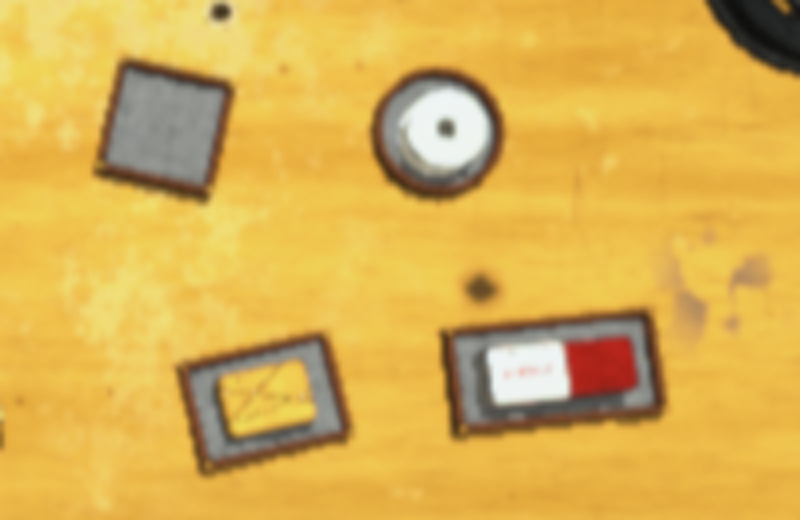

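The spool lies flat in the round tray, around (447,128) in the crop. Next is the jar, with a gentle grip and smaller steps.

{"fn": "jog_arm", "kwargs": {"series": [{"dx": 0.213,"dy": 0.077,"dz": 0.15,"rx": 0,"ry": 0,"rz": 0},{"dx": 0.213,"dy": 0.077,"dz": 0.308,"rx": 0,"ry": 0,"rz": 0},{"dx": 0.213,"dy": 0.077,"dz": 0.5,"rx": 0,"ry": 0,"rz": 0},{"dx": 0.213,"dy": 0.077,"dz": 0.68,"rx": 0,"ry": 0,"rz": 0},{"dx": 0.213,"dy": 0.077,"dz": 0.82,"rx": 0,"ry": 0,"rz": 0},{"dx": 0.213,"dy": 0.077,"dz": 0.88,"rx": 0,"ry": 0,"rz": 0},{"dx": 0.213,"dy": 0.077,"dz": 0.88,"rx": 0,"ry": 0,"rz": 0}]}}

```text
time: 26.78
eef_pos: [0.4653, 0.3219, 0.1848]
orientation: [-3.141, 0.001, 1.572]
force: [0.5, 0.1, 0.5]
width: 0.0684
grip_force: 0.0
```

{"fn": "jog_arm", "kwargs": {"series": [{"dx": 0,"dy": 0,"dz": 0,"rx": 0,"ry": 0,"rz": 0},{"dx": 0,"dy": 0,"dz": 0,"rx": 0,"ry": 0,"rz": 0},{"dx": 0,"dy": 0,"dz": 0,"rx": 0,"ry": 0,"rz": 0},{"dx": 0,"dy": 0,"dz": 0,"rx": 0,"ry": 0,"rz": 0}], "hand": 0, "newtons": 20}}

```text
time: 27.28
eef_pos: [0.4655, 0.3226, 0.1858]
orientation: [3.141, -0.001, 1.572]
force: [-1.6, -0.7, 8.5]
width: 0.0353
grip_force: 19.1
```

{"fn": "jog_arm", "kwargs": {"series": [{"dx": 0,"dy": 0,"dz": -0.1,"rx": 0,"ry": 0,"rz": 0},{"dx": 0,"dy": 0,"dz": -0.3,"rx": 0,"ry": 0,"rz": 0},{"dx": 0,"dy": 0,"dz": -0.55,"rx": 0,"ry": 0,"rz": 0},{"dx": 0,"dy": 0,"dz": -0.8,"rx": 0,"ry": 0,"rz": 0},{"dx": 0,"dy": 0,"dz": -0.8,"rx": 0,"ry": 0,"rz": 0}]}}

```text
time: 27.9
eef_pos: [0.4658, 0.3227, 0.3084]
orientation: [3.138, -0.004, 1.572]
force: [0.2, -0.7, -0.9]
width: 0.0351
grip_force: 20.1
```

```bash
python3 -c "
from h import *
plan([(440,190,305,90),(440,50,305,90),(440,-80,305,90),(490,-170,300,90),(580,-150,280,90),(616,-146,230,90),(616,-146,192,90)])
cv2.imwrite('pics/s5.png',cv2.resize(arm.read_camera('side')[220:400,300:500],None,fx=3,fy=3,interpolation=cv2.INTER_CUBIC))"
```

```text
now 27.9 [465.8 322.7 308.4  90.1] [179.77  -0.21] [ 0.2 -0.7 -0.9] 0.03513061520331349 20.067938200504614
[440. 190. 305.  90.] dx -0.885 dy -0.173 dz 0.023 rz 0.000
[440.  50. 305.  90.] dx -0.933 dy 0.000 dz -0.000 rz -0.000
[440. -80. 305.  90.] dx -0.867 dy 0.000 dz -0.000 rz -0.000
[ 490. -170.  300.   90.] dx -0.600 dy 0.333 dz 0.033 rz -0.000
[ 580. -150.  280.   90.] dx 0.133 dy 0.600 dz 0.133 rz -0.000
[ 616. -146.  230.   90.] dx 0.027 dy 0.240 dz 0.333 rz -0.000
[ 616. -146.  192.   90.] dx 0.000 dy 0.000 dz 0.253 rz -0.000
```

View pics/s5.png

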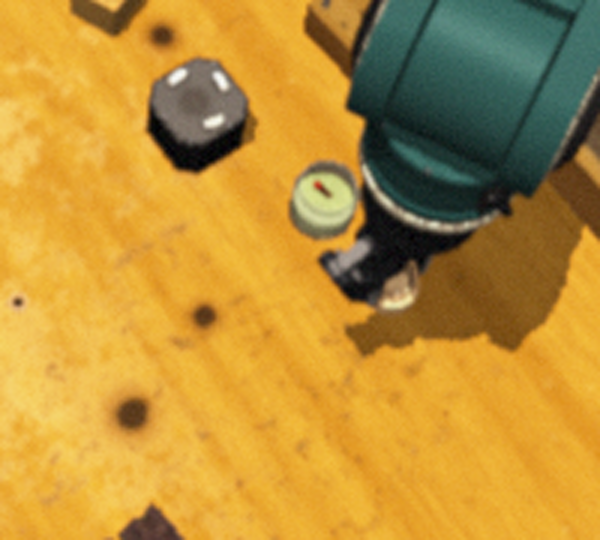

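The jar is held between the fingers, around (398,290) in the crop, mouth up. I'll carry it smoothly.

{"fn": "jog_arm", "kwargs": {"series": [{"dx": -0.15,"dy": -0.03,"dz": 0.01,"rx": 0,"ry": 0,"rz": 0},{"dx": -0.4,"dy": -0.08,"dz": 0.023,"rx": 0,"ry": 0,"rz": 0},{"dx": -0.65,"dy": -0.13,"dz": 0.023,"rx": 0,"ry": 0,"rz": 0},{"dx": -0.885,"dy": -0.173,"dz": 0.023,"rx": 0,"ry": 0,"rz": 0}]}}

```text
time: 28.45
eef_pos: [0.4388, 0.1883, 0.3008]
orientation: [-3.141, 0.001, 1.572]
force: [0.7, -0.5, -0.1]
width: 0.0351
grip_force: 20.1
```

{"fn": "jog_arm", "kwargs": {"series": [{"dx": -0.233,"dy": 0,"dz": 0,"rx": 0,"ry": 0,"rz": 0},{"dx": -0.467,"dy": 0,"dz": 0,"rx": 0,"ry": 0,"rz": 0},{"dx": -0.7,"dy": 0,"dz": 0,"rx": 0,"ry": 0,"rz": 0},{"dx": -0.933,"dy": 0,"dz": 0,"rx": 0,"ry": 0,"rz": 0}]}}

```text
time: 28.95
eef_pos: [0.4392, 0.0486, 0.301]
orientation: [-3.141, 0.0, 1.572]
force: [-0.1, -0.0, -0.4]
width: 0.0347
grip_force: 20.1
```

{"fn": "jog_arm", "kwargs": {"series": [{"dx": -0.233,"dy": 0,"dz": 0,"rx": 0,"ry": 0,"rz": 0},{"dx": -0.467,"dy": 0,"dz": 0,"rx": 0,"ry": 0,"rz": 0},{"dx": -0.7,"dy": 0,"dz": 0,"rx": 0,"ry": 0,"rz": 0},{"dx": -0.867,"dy": 0,"dz": 0,"rx": 0,"ry": 0,"rz": 0}]}}

```text
time: 29.45
eef_pos: [0.4394, -0.0817, 0.301]
orientation: [-3.141, 0.0, 1.571]
force: [-0.2, 0.8, -1.2]
width: 0.0351
grip_force: 20.1
```

{"fn": "jog_arm", "kwargs": {"series": [{"dx": -0.2,"dy": 0.08,"dz": 0.01,"rx": 0,"ry": 0,"rz": 0},{"dx": -0.4,"dy": 0.2,"dz": 0.02,"rx": 0,"ry": 0,"rz": 0},{"dx": -0.57,"dy": 0.36,"dz": 0.033,"rx": 0,"ry": 0,"rz": 0},{"dx": -0.56,"dy": 0.56,"dz": 0.08,"rx": 0,"ry": 0,"rz": 0},{"dx": -0.5,"dy": 0.76,"dz": 0.12,"rx": 0,"ry": 0,"rz": 0},{"dx": -0.467,"dy": 0.933,"dz": 0.166,"rx": 0,"ry": 0,"rz": 0},{"dx": -0.467,"dy": 0.933,"dz": 0.166,"rx": 0,"ry": 0,"rz": 0}]}}

```text
time: 30.32
eef_pos: [0.5807, -0.1493, 0.2751]
orientation: [-3.14, 0.0, 1.574]
force: [-0.2, -0.7, -0.6]
width: 0.035
grip_force: 20.1
```

```bash
python3 -c "
from h import *
plan([(616,-146,230,90),(616,-146,192,90)])
cv2.imwrite('pics/s6.png',cv2.resize(arm.read_camera('side')[100:260,180:380],None,fx=4,fy=3.75,interpolation=cv2.INTER_CUBIC))"
```

```text
now 30.325 [ 580.7 -149.3  275.1   90.2] [-179.9    0. ] [-0.2 -0.7 -0.6] 0.03500117027471339 20.088391292961205
[ 616. -146.  230.   90.] dx 0.021 dy 0.235 dz 0.300 rz 0.001
[ 616. -146.  192.   90.] dx 0.000 dy 0.000 dz 0.253 rz -0.000
```

View pics/s6.png

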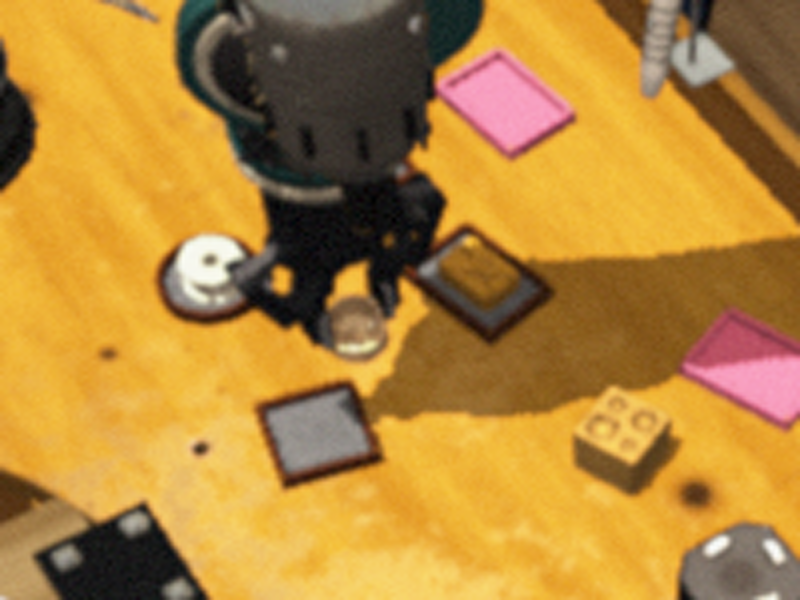

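The jar is upright in the fingers at (357,325) in the crop, and the square tray is at (318,435).

{"fn": "jog_arm", "kwargs": {"series": [{"dx": 0.01,"dy": 0.12,"dz": 0.1,"rx": 0,"ry": 0,"rz": 0},{"dx": 0.021,"dy": 0.235,"dz": 0.2,"rx": 0,"ry": 0,"rz": 0},{"dx": 0.021,"dy": 0.235,"dz": 0.32,"rx": 0,"ry": 0,"rz": 0},{"dx": 0.021,"dy": 0.235,"dz": 0.44,"rx": 0,"ry": 0,"rz": 0},{"dx": 0.021,"dy": 0.235,"dz": 0.52,"rx": 0,"ry": 0,"rz": 0},{"dx": 0.021,"dy": 0.235,"dz": 0.553,"rx": 0,"ry": 0,"rz": 0},{"dx": 0.021,"dy": 0.235,"dz": 0.553,"rx": 0,"ry": 0,"rz": 0}]}}

```text
time: 31.25
eef_pos: [0.6151, -0.1471, 0.1935]
orientation: [-3.141, 0.0, 1.572]
force: [0.1, -0.4, -0.9]
width: 0.0352
grip_force: 20.1
```

{"fn": "jog_arm", "kwargs": {"series": [{"dx": 0,"dy": 0,"dz": 0.006,"rx": 0,"ry": 0,"rz": 0},{"dx": 0,"dy": 0,"dz": 0.006,"rx": 0,"ry": 0,"rz": 0}]}}

```text
time: 31.5
eef_pos: [0.6153, -0.147, 0.193]
orientation: [3.141, 0.0, 1.572]
force: [-0.6, 0.2, 0.2]
width: 0.0351
grip_force: 20.1
```

{"fn": "jog_arm", "kwargs": {"series": [{"dx": 0,"dy": 0,"dz": 0.01,"rx": 0,"ry": 0,"rz": 0},{"dx": 0,"dy": 0,"dz": 0.01,"rx": 0,"ry": 0,"rz": 0}]}}

```text
time: 31.75
eef_pos: [0.6152, -0.1469, 0.1911]
orientation: [-3.142, 0.0, 1.572]
force: [-1.0, -1.2, -1.1]
width: 0.0351
grip_force: 20.1
```

{"fn": "jog_arm", "kwargs": {"series": [{"dx": 0,"dy": 0,"dz": 0.004,"rx": 0,"ry": 0,"rz": 0},{"dx": 0,"dy": 0,"dz": 0.004,"rx": 0,"ry": 0,"rz": 0}]}}

```text
time: 32.0
eef_pos: [0.6152, -0.147, 0.1909]
orientation: [3.141, -0.0, 1.572]
force: [-3.1, -0.2, 5.7]
width: 0.0351
grip_force: 20.8
```

Contact came at the expected height, so I release, rise and back off.

{"fn": "jog_arm", "kwargs": {"series": [{"dx": 0,"dy": 0,"dz": 0,"rx": 0,"ry": 0,"rz": 0},{"dx": 0,"dy": 0,"dz": 0,"rx": 0,"ry": 0,"rz": 0},{"dx": 0,"dy": 0,"dz": 0,"rx": 0,"ry": 0,"rz": 0},{"dx": 0,"dy": 0,"dz": -0.15,"rx": 0,"ry": 0,"rz": 0},{"dx": 0,"dy": 0,"dz": -0.4,"rx": 0,"ry": 0,"rz": 0},{"dx": 0,"dy": 0,"dz": -0.65,"rx": 0,"ry": 0,"rz": 0},{"dx": 0,"dy": 0,"dz": -0.65,"rx": 0,"ry": 0,"rz": 0}], "hand": 0.65}}

```text
time: 32.88
eef_pos: [0.6159, -0.1474, 0.2924]
orientation: [3.136, 0.001, 1.572]
force: [-0.1, -0.3, 0.2]
width: 0.0559
grip_force: 0.0
```

{"fn": "jog_arm", "kwargs": {"series": [{"dx": 0,"dy": -0.333,"dz": 0,"rx": 0,"ry": 0,"rz": 0},{"dx": 0,"dy": -0.667,"dz": 0,"rx": 0,"ry": 0,"rz": 0},{"dx": 0,"dy": -1,"dz": 0,"rx": 0,"ry": 0,"rz": 0}]}}

```text
time: 33.25
eef_pos: [0.4634, -0.1472, 0.2883]
orientation: [3.141, -0.0, 1.572]
force: [0.5, -0.6, 0.4]
width: 0.0555
grip_force: 0.0
```

{"fn": "jog_arm", "kwargs": {"series": [{"dx": 0.333,"dy": -0.1,"dz": 0,"rx": 0,"ry": 0,"rz": 0},{"dx": 0.667,"dy": -0.1,"dz": 0,"rx": 0,"ry": 0,"rz": 0},{"dx": 1,"dy": -0.1,"dz": 0,"rx": 0,"ry": 0,"rz": 0}]}}

```text
time: 33.62
eef_pos: [0.4496, 0.0042, 0.2887]
orientation: [3.141, -0.001, 1.572]
force: [1.5, 0.8, 0.0]
width: 0.0552
grip_force: 0.0
```

{"fn": "jog_arm", "kwargs": {"series": [{"dx": 0.333,"dy": 0,"dz": 0,"rx": 0,"ry": 0,"rz": 0},{"dx": 0.667,"dy": 0,"dz": 0,"rx": 0,"ry": 0,"rz": 0},{"dx": 1,"dy": 0,"dz": 0,"rx": 0,"ry": 0,"rz": 0}]}}

```text
time: 34.0
eef_pos: [0.4494, 0.1543, 0.2886]
orientation: [3.141, -0.0, 1.572]
force: [0.8, -0.1, 0.1]
width: 0.0552
grip_force: 0.0
```

{"fn": "jog_arm", "kwargs": {"series": [{"dx": 0.333,"dy": 0,"dz": -0.1,"rx": 0,"ry": 0,"rz": 0},{"dx": 0.667,"dy": 0,"dz": -0.2,"rx": 0,"ry": 0,"rz": 0},{"dx": 1,"dy": 0,"dz": -0.3,"rx": 0,"ry": 0,"rz": 0},{"dx": 1,"dy": 0,"dz": -0.3,"rx": 0,"ry": 0,"rz": 0},{"dx": 1,"dy": 0,"dz": -0.3,"rx": 0,"ry": 0,"rz": 0}]}}

```text
time: 34.62
eef_pos: [0.4494, 0.3022, 0.3331]
orientation: [-3.141, 0.0, 1.572]
force: [0.0, -0.5, 0.2]
width: 0.0556
grip_force: 0.0
```

```bash
python3 -c "
from h import *
plan([])
f=lambda a:cv2.resize(a,(800,290),interpolation=cv2.INTER_CUBIC)
t=arm.read_camera('top');s=arm.read_camera('side')
cv2.imwrite('pics/f.png',np.vstack([f(t[160:290,230:540]),f(s[130:260,200:420])]))"
```

```text
now 34.625 [449.4 302.2 333.1  90.1] [-1.7999e+02  3.0000e-02] [ 0.  -0.5  0.2] 0.05563609358280897 0.0
```

View pics/f.png

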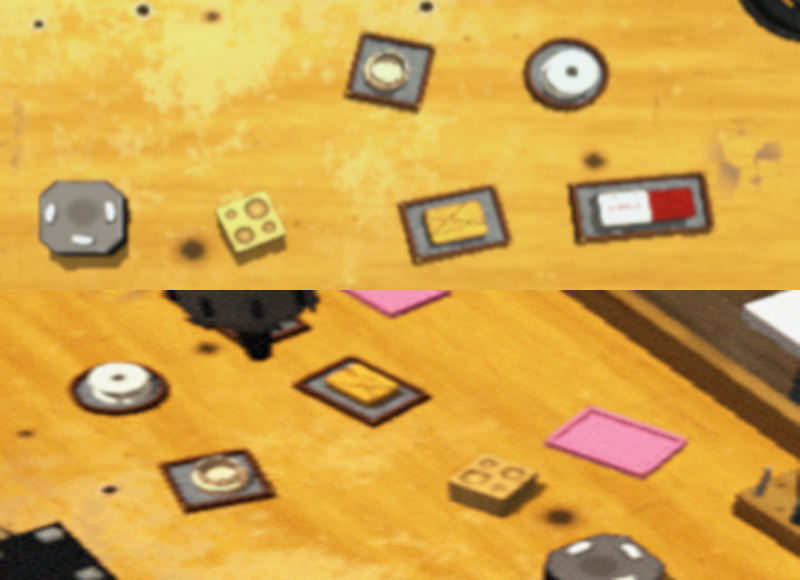

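All four supplies lie in their trays (jar at (387,70), spool (570,72), wax (457,222), bar (647,207) in the top strip). The jar's mouth is up, and both blocks stand where they did.

```bash
python3 -c "
from rig import arm
print(arm.finish_job())"
```

```text
the job is handed in; nothing more can be done
None
```

I put all four supplies away flat and right way up in their trays, in the order asked, with the jar kept upright and neither forming block touched; the job was handed in at about 35 s of the 102 s limit, and no verdict was returned.

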